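# Tap the raised plywood block home in its vise

### The job

Two small vises on the console each hold a plywood block over a pair of steel bars; one block still stands high, clear of its bars. Take the wooden tapper from the round tray and tap or press that block down with it (not with the gripper itself) until it sits fully home on its bars, then stand the tapper upright back on the round tray. Leave the other block, which is already home, alone.

Things in the scene. Friction and masses are not known exactly. Their poses are not given: they have to be found in the camera images.
- raised_block: Plywood block 49x70x40 mm (x,y,z) in a dark steel vise fixed to the table; higher than its twin in the other vise. Origin: centre of underside, z up; top 40 mm above it. Slides only straight down, by friction (7 N plus 30 N per m/s), stays where left. Home: underside on two loose steel bars 38 mm above the table, top at 78 mm; starts 12 to 20 mm higher. Vises flank the tray, may be swapped.
- seated_block: The like block in the like second vise, already home: underside (origin) 38 mm, top 78 mm above the table. Not to be touched. Both vises: jaw tops 62 mm above the table, jaws close along the block's x; from the block's centre a vise reaches 85 mm to +x, 130 mm to -x (screw, cross handle) and 52 mm to either side in y.
- tapper: Turned pale wooden tapper standing on the tray, 125 mm tall, 100 to 170 g: flat round head at the bottom, 44 mm wide and 36 mm high, tapering by 46 mm up to a round handle 26 mm wide that runs to 118 mm, then a rounded top. Origin: centre of its flat foot, the face that taps; z up along the handle.
- tray: Round wooden turntable tray (locked), 270 mm wide, no rim, flat top 18 mm above the table. Origin: its centre at table level. An orange cup (66 mm wide, 70 mm high) and a flat white key also lie on it, 75 mm or more from the tapper's axis; the place where the tapper stood is free for putting it back.
Mind the look-alikes: they are no part of the job. What is shaped like the tapper but purple is not meant. What is shaped like the part that bears raised_block but purple is not meant.

How it is judged:
On the way, in this order (a step that is already met when the one before it is completed fails the run):
1. the tapper is lifted off the tray (height (world z) of tapper above 0.05 m), for 0.1 s.
2. the raised block is tapped down home, with the tapper over it (height (world z) of raised_block below 0.0405 m and horizontal distance between tapper and raised_block below 0.05 m), for 0.1 s.
At the end, for the whole second after the job is handed in: The raised block is down on its bars (underside within 2.5 mm of the bar tops), and the tapper stands upright (within 10 degrees) and still on its foot on the tray, its centre within 125 mm of the tray's centre (height (world z) of raised_block below 0.0405 m and horizontal distance between tapper and tray below 0.125 m and height (world z) of tapper between 0.014 and 0.024 m and angle between tapper's own z axis and vertical below 0.17 rad and linear speed of tapper below 0.02 m/s); the robot touches nothing.
It fails at once if the gripper itself pushes on the raised block (contact force between any of the fingers, the arm and raised_block above 1 N).
It fails at once if the block that is already home is struck (contact force between any of tapper, the fingers, the arm and seated_block above 2 N).
It also fails if it takes over 38 s, if anything falls off the work surface, if the arm or the gripper's body presses on something with over 40 N, if the wrist force passes 120 N, or if a joint passes its speed limit or range.

### The arm

A 6-joint arm with a two-finger parallel gripper is mounted at the origin on the work surface. World frame = base frame: x ahead of the robot, y to its left, z up, the work surface at z = 0. Lengths are in m, angles in rad, forces in N, time in s.
With the tool pointing down it reaches from about 0.25 to 0.725 m from the base axis. Payload 4 kg.
Tool frame: the origin (TCP) lies midway between the tips of the shut fingers; the grasp point (between the pads) lies 19 mm behind it; z points along the fingers, y is the line along which they close (so a half turn about z gives the same grasp; the last joint's range is limited). The gripper opens to 85 mm and grips with 20 to 120 N. Pads are 22 mm wide; open, the fingers measure 114 mm over their backs; the gripper's body (76 mm by 85 mm) begins 54 mm behind the grasp point. The pads swing forward as they close: fully open they stand 13 mm farther back than shut.
Start: joints at [-1.309, 0.241, 0.005, 1.335, 0, 1.571], TCP at [0.129, -0.483, 0.231] pointing down, gripper open.
Joint ranges: [-2.72, 2.72], [-1.05, 1.87], [-1.09, 1.28], [-1.99, 2.15], [-1.42, 1.44], [-3.14, 3.14]. Speed limits (rad/s): [2.79, 2.79, 3.14, 3.14, 3.14, 3.14].

### API

Orientations are given as a unit quaternion [x, y, z, w].
In Python, from workcell import bot gives the robot as it stands.
- The arm moves only by the tool move_arm, never from a script. Its argument "motion" is a list of rows, each an object of numbers: "x", "y", "z": the shift along the tool's x, y, z in cm; "yaw": the turn about the tool's z in degrees. A call has 1 to 20 rows; each row is the pose to reach, as a shift and turn from the pose commanded when the call began, along the tool's axes at that moment; what a row does not reach only later rows make up. A row lasts 1/8 s, in which the tool goes at most 62.5 mm and 10.7 degrees, less where a joint would pass 70% of its speed; a pose out of reach is approached as far as the arm can. A call with a gripper value outside its range is refused whole. "gripper" is the opening, from -1 (shut) to 1 (fully open), set as the call begins (left out, the last holds). The fingers move at their own pace and stop on an object; the grip force is fixed at half the most. Time passes only in rows, so rows that repeat a pose let the fingers close. It gives the time, the measured TCP pose, the force, the opening and the grip force at its end, in the units of the state.
- bot.get_obs(): the state, without advancing time (a new reading comes with each control period).
- bot.camera(name): name is "scene" or "top" or "wrist"; returns the picture (384x512x3 uint8, blue, green, red); there is no depth.
- bot.camera_model(name): a dict with "K" (3x3 intrinsics, pixels), "world_from_camera" (4x4, takes a point from camera to world coordinates). Camera axes: x right, y down, z forward; pixel columns grow to the right and rows downward; lengths in m; the calibration is good to about 2 mm. A picture is of the moment at which its call begins: read the wrist's pose just before it. camera_model takes no time and is no camera call; for the wrist camera it gives the pose at the moment of the call.
- bot.job_done(): hands the job in; it is judged then, once.
Trained networks look in the newest picture that a camera, given by its name, has taken for a name from the list of things; names that differ only in an ending like _2 or _b are one class to them, and where a whole thing is asked for, a point or a joint stands for the part that bears it (a point fixed in the world has none). Each returns a list of dicts, best first, with "score" (0 to 1); they miss things now and then, are a little off and sometimes report something else, mostly with a low value. They report only what shows in the picture. A call takes as long as a camera call. They do not tell look-alikes from the thing itself.
- bot.cut_out(camera, name): "mask" (384x512 bool, what is visible of it) and "centre" ([row, column] in pixels, amid what is visible of it).
The state is a dict: "clock": time; "joint_pos": joint angles; "joint_vel": joint speeds; "tau": joint torques, N m; "eef_pos": TCP position; "tool_rot": TCP orientation; "ft_force": force on the tool from outside, world axes, zero at the start; "ft_torque": the same for the moment, N m; "grip_width": finger opening in m; "grasp_force": force on a finger pad.
Only numpy, scipy, OpenCV 4.12 (cv2) and the standard library are available. Lean on these libraries where they do the work, as an engineer would, in place of code of your own. Each camera call takes 0.05 s, during which the arm holds its last target. There are 200 camera calls.

## Working session

There is one attempt and no reset: what is moved stays moved. The work goes in short steps, Python scripts to look and compute and a tool call to move; the robot and the scene stay as the last step left them, time stands still between calls to the robot, and variables do not carry over. Pictures are saved under pics/ and viewed, at most 10 in all, crops included, and the job is handed in when it is done.

Besides the shell and the picture viewer there is one more tool, called after "Request:" as a command line: name --argument value ..., lists and objects as JSON in quotes. move_arm: Moves the arm, as the interface text tells. Its arguments: {"type":"object","properties":{"motion":{"type":"array"},"gripper":{"type":"number"}},"required":["motion"]}

```bash
mkdir -p pics; cat > h.py <<'E'
import numpy as np, cv2
from workcell import bot
def ray(cam,rc,z):
    m=bot.camera_model(cam);T=np.array(m["world_from_camera"]);d=np.linalg.inv(np.array(m["K"]))@[rc[1],rc[0],1]
    d=T[:3,:3]@d;o=T[:3,3];return o+d*(z-o[2])/d[2]
def proj(cam,p):
    m=bot.camera_model(cam);T=np.linalg.inv(np.array(m["world_from_camera"]));q=np.array(m["K"])@(T[:3,:3]@np.array(p)+T[:3,3]);return q[1]/q[2],q[0]/q[2]
E
python3 - <<'E'
from h import *
ims=[]
for c in("top","scene"):
    im=bot.camera(c);ims.append(im);cv2.imwrite(f"pics/{c}1.png",im)
    print(c,np.array(bot.camera_model(c)["world_from_camera"])[:3].round(3).tolist())
    for n,z in(("raised_block",.09),("seated_block",.078),("tapper",.11),("tray",.018)):
        for d in bot.cut_out(c,n)[:4]:
            m=d["mask"];print(c,n,round(d["score"],2),np.round(d["centre"]),m.sum(),im[m].mean(0).round(),ray(c,d["centre"],z).round(3))
o=bot.get_obs();print(o["clock"],o["eef_pos"],o["tool_rot"])
E
```

```text
top [[0.025, -0.995, 0.093, 0.472], [-1.0, -0.026, -0.007, -0.098], [0.009, -0.093, -0.996, 1.296]]
top raised_block 0.81 [256. 392.] 448 [ 96. 137. 168.] [ 0.393 -0.51   0.09 ]
top raised_block 0.57 [204. 329.] 415 [ 98. 140. 170.] [ 0.546 -0.317  0.09 ]
top seated_block 0.7 [184. 131.] 426 [ 96. 137. 165.] [0.594 0.297 0.078]
top tapper 0.62 [124. 207.] 222 [78. 43. 82.] [0.782 0.063 0.11 ]
top tapper 0.44 [213. 227.] 158 [ 54.  88. 120.] [ 0.511 -0.006  0.11 ]
top tapper 0.18 [187. 131.] 429 [ 95. 135. 162.] [0.582 0.286 0.11 ]
top tray 0.7 [203. 223.] 4800 [ 46.  87. 141.] [0.545 0.014 0.018]
scene [[0.066, 0.765, -0.641, 1.381], [0.998, -0.044, 0.051, -0.173], [0.011, -0.643, -0.766, 1.018]]
scene raised_block 0.96 [143. 104.] 571 [ 56.  82. 103.] [ 0.401 -0.51   0.09 ]
scene raised_block 0.64 [181. 172.] 593 [ 59.  87. 109.] [ 0.555 -0.312  0.09 ]
scene seated_block 0.75 [185. 398.] 541 [ 60.  88. 110.] [0.595 0.298 0.078]
scene tapper 0.93 [258. 325.] 521 [45. 22. 44.] [0.831 0.052 0.11 ]
scene tapper 0.89 [172. 283.] 429 [29. 47. 65.] [ 0.561 -0.013  0.11 ]
scene tray 0.66 [190. 289.] 4410 [31. 56. 94.] [0.547 0.011 0.018]
0.5 [ 0.12939494 -0.4829396   0.23128236] [ 9.91445578e-01  1.30520748e-01 -9.18429788e-06 -2.81437242e-05]
```

View pics/top1.png

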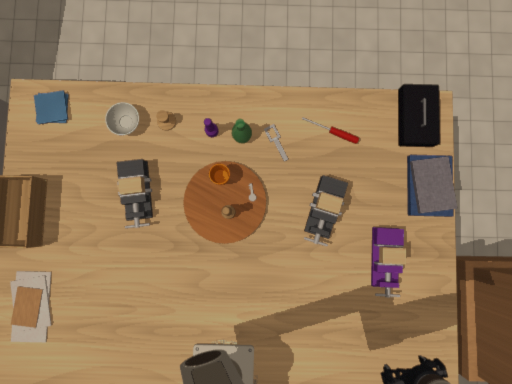

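View pics/scene1.png

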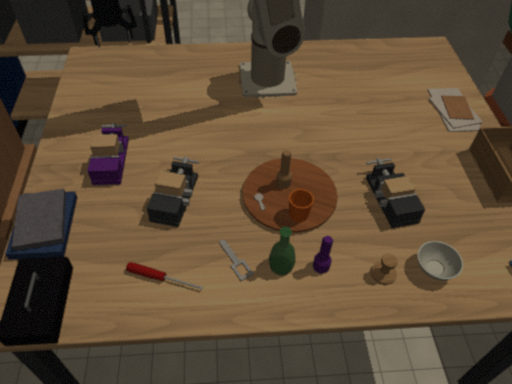

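The top view shows two black vises, at pixel (row 204, col 329) and (184, 131). The pale tapper stands on the tray at (213, 227), and the purple vise and purple tapper are decoys. In the scene view the tapper is at (172, 283) and the black vises are at (181, 172) and (185, 398). Next I check which block is high.

```bash
python3 - <<'E'
from h import *
s=cv2.imread("pics/scene1.png");t=cv2.imread("pics/top1.png")
f=lambda im,r,c,h=30,w=40:cv2.resize(im[r-h:r+h,c-w:c+w],(400,300),interpolation=cv2.INTER_CUBIC)
cv2.imwrite("pics/crops.png",np.vstack([np.hstack([f(s,185,172),f(s,185,398)]),np.hstack([f(t,204,327),f(t,186,133)])]))
# homogeneous check: tapper handle top triangulation and tray
def tri(a,b):
    A=[];B=[]
    for c,rc in(("top",a),("scene",b)):
        o=np.array(bot.camera_model(c)["world_from_camera"])[:3,3];d=ray(c,rc,0)-o;d/=np.linalg.norm(d);P=np.eye(3)-np.outer(d,d);A.append(P);B.append(P@o)
    return np.linalg.lstsq(np.vstack(A),np.hstack(B),rcond=None)[0]
for n,sel in(("raised_block",None),("tapper",None)):
  for c in("top","scene"):
    for d in bot.cut_out(c,n)[:4] if 0 else []: pass
# bright top faces
for nm,(tr,tc),(sr,sc) in(("R",(204,329),(181,172)),("L",(184,131),(185,398))):
    out=[]
    for im,r,c,hh in((t,tr,tc,16),(s,sr,sc,18)):
        p=im[r-hh:r+hh,c-hh:c+hh].astype(int);print(nm,p.max(axis=(0,1)))
E
```

```text
R [144 155 181]
R [101 116 142]
L [152 159 181]
L [ 99 116 142]
```

View pics/crops.png

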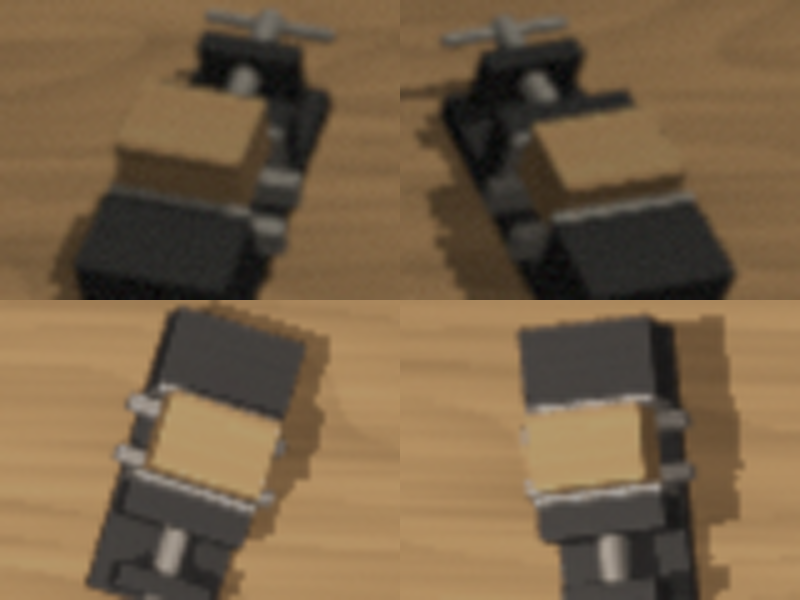

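The raised block is the one at y ≈ -0.32: much more of its front face stands above the jaw. The other block, at y ≈ +0.30, is seated. Now I compute positions and the move.

```bash
cat >> h.py <<'E'
from scipy.spatial.transform import Rotation as Ro
def shift(p):
    o=bot.get_obs();return (Ro.from_quat(o["tool_rot"]).inv().apply(np.array(p)-o["eef_pos"])*100).round(2)
E
python3 - <<'E'
from h import *
print("block",ray("top",(202.4,330),.093))
for z in(.07,.08,.09): print("tap",z,ray("top",(213,227),z),ray("scene",(172,283),z))
bot.camera("scene")
t=[d for d in bot.cut_out("scene","tapper") if 260<d["centre"][1]<300][0]["mask"];r,c=np.nonzero(t)
print(r.min(),r.max(),c[r<r.min()+4].mean(),c.min(),c.max())
print("handle top",ray("scene",(r.min()+2,c[r<r.min()+4].mean()),.14))
print(shift([.51,-.008,.231]))
T=np.array(bot.camera_model("wrist")["world_from_camera"]);o=bot.get_obs();R=Ro.from_quat(o["tool_rot"]).as_matrix()
print("cam in tool",R.T@(T[:3,3]-o["eef_pos"]),(R.T@T[:3,:3]).round(2))
E
```

```text
block [ 0.5509553  -0.31973174  0.093     ]
tap 0.07 [ 0.51129458 -0.0034321   0.07      ] [ 0.52248795 -0.00677453  0.07      ]
tap 0.08 [ 0.51097692 -0.00419983  0.08      ] [ 0.53154243 -0.0085317   0.08      ]
tap 0.09 [ 0.51065925 -0.00496756  0.09      ] [ 0.5405969  -0.01028888  0.09      ]
151 188 286.3478260869565 277 291
handle top [ 0.51785272 -0.00214974  0.14      ]
[ 4.906e+01 -3.603e+01  3.000e-02]
cam in tool [ 0.08263468  0.00128885 -0.14142784] [[-0.   -0.95 -0.32]
 [ 1.   -0.    0.  ]
 [-0.   -0.32  0.95]]
```

Request:
move_arm --motion '[{"x": 3.5, "y": -2.6}, {"x": 7, "y": -5.2}, {"x": 10.5, "y": -7.8}, {"x": 14, "y": -10.3}, {"x": 17.5, "y": -12.9}, {"x": 21, "y": -15.5}, {"x": 24.5, "y": -18}, {"x": 28, "y": -20.6}, {"x": 31.5, "y": -23.2}, {"x": 35, "y": -25.7}, {"x": 38.5, "y": -28.3}, {"x": 42, "y": -30.9}, {"x": 45.5, "y": -33.5}, {"x": 48, "y": -35.2}, {"x": 49, "y": -36}, {"x": 49, "y": -36}, {"x": 49, "y": -36}]' --gripper 1

```text
invalid input at $.motion[0]: expected keys x, y, z, yaw
```

```bash
python3 - <<'E'
from h import *
im=bot.camera("wrist");o=bot.get_obs();print(o["clock"],o["eef_pos"],o["joint_pos"])
for d in bot.cut_out("wrist","tapper")[:3]:
    m=d["mask"];r,c=np.nonzero(m);print(d["score"],d["centre"],m.sum(),r.min(),r.max(),c.min(),c.max(),ray("wrist",d["centre"],.1))
for p in([.512,-.004,.143],[.512,-.004,.018]): print("pred",proj("wrist",p))
cv2.imwrite("pics/w1.png",im)
E
```

```text
0.65 [ 0.12939693 -0.48297519  0.23132409] [-1.30903292e+00  2.40580073e-01  5.02002465e-03  1.33520208e+00
  8.73587766e-06  1.57079501e+00]
pred (np.float64(-1633.8405268157605), np.float64(-1190.793543503562))
pred (np.float64(-639.9197177286343), np.float64(-352.7598238180661))
```

View pics/w1.png

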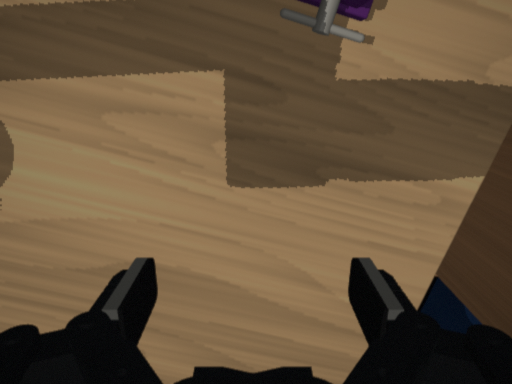

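The call was refused because every row needs all four keys, so the arm hasn't moved. The wrist view shows only the empty table between the fingers, at columns 155 and 350.

Request:
move_arm --motion '[{"x": 3.5, "y": -2.6, "z": 0, "yaw": 0}, {"x": 7, "y": -5.2, "z": 0, "yaw": 0}, {"x": 10.5, "y": -7.8, "z": 0, "yaw": 0}, {"x": 14, "y": -10.3, "z": 0, "yaw": 0}, {"x": 17.5, "y": -12.9, "z": 0, "yaw": 0}, {"x": 21, "y": -15.5, "z": 0, "yaw": 0}, {"x": 24.5, "y": -18, "z": 0, "yaw": 0}, {"x": 28, "y": -20.6, "z": 0, "yaw": 0}, {"x": 31.5, "y": -23.2, "z": 0, "yaw": 0}, {"x": 35, "y": -25.7, "z": 0, "yaw": 0}, {"x": 38.5, "y": -28.3, "z": 0, "yaw": 0}, {"x": 42, "y": -30.9, "z": 0, "yaw": 0}, {"x": 45.5, "y": -33.5, "z": 0, "yaw": 0}, {"x": 48, "y": -35.2, "z": 0, "yaw": 0}, {"x": 49, "y": -36, "z": 0, "yaw": 0}, {"x": 49, "y": -36, "z": 0, "yaw": 0}, {"x": 49, "y": -36, "z": 0, "yaw": 0}]' --gripper 1

```text
clock: 2.82
eef_pos: [0.5088, -0.0092, 0.2313]
tool_rot: [0.992, 0.13, -0.0, 0.0]
ft_force: [-1.9, -0.1, -0.3]
grip_width: 0.0852
grasp_force: 0.0
```

```bash
python3 - <<'E'
from h import *
im=bot.camera("wrist");o=bot.get_obs();print(o["clock"],o["eef_pos"],o["joint_pos"].round(2) if hasattr(o["joint_pos"],"round") else o["joint_pos"])
for d in bot.cut_out("wrist","tapper")[:3]:
    m=d["mask"];r,c=np.nonzero(m);print(d["score"],d["centre"],m.sum(),r.min(),r.max(),c.min(),c.max(),ray("wrist",d["centre"],.1))
for p in([.512,-.004,.143],[.512,-.004,.018]): print("pred",proj("wrist",p))
cv2.imwrite("pics/w2.png",im)
E
```

```text
2.875 [ 0.50888649 -0.00933712  0.23145377] [-0.02  0.26  0.03  1.34 -0.    2.86]
0.8 [162.5, 248.8] 2459 129 199 226 271 [ 0.5237848  -0.00384114  0.1       ]
pred (np.float64(192.24712826872093), np.float64(244.32952127162974))
pred (np.float64(154.61276856993507), np.float64(246.85625663184427))
```

View pics/w2.png

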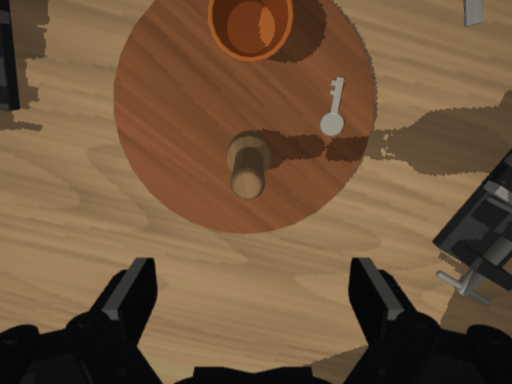

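The tapper is upright between the cup (row 30) and the bottom edge of the tray. Its handle top is at about (183, 247) and its head at about (152, 248). The fingers straddle that column.

```bash
python3 - <<'E'
from h import *
print(ray("wrist",(183,247.3),.137),ray("wrist",(152,248.5),.054))
for p in ([.515,-.006],[.520,-.006]):
  for z,rad in((.018,.022),(.054,.022),(.137,.012)):
    a=np.linspace(0,6.28,60);q=np.array([proj("wrist",[p[0]+rad*np.cos(t),p[1]+rad*np.sin(t),z]) for t in a]);print(p,z,q.min(0).round(),q.max(0).round())
E
```

```text
[ 0.5174704  -0.00470533  0.137     ] [ 0.52269908 -0.0033948   0.054     ]
[0.515, -0.006] 0.018 [132. 229.] [172. 270.]
[0.515, -0.006] 0.054 [138. 226.] [182. 272.]
[0.515, -0.006] 0.137 [171. 232.] [202. 264.]
[0.52, -0.006] 0.018 [127. 230.] [168. 271.]
[0.52, -0.006] 0.054 [132. 228.] [177. 273.]
[0.52, -0.006] 0.137 [164. 233.] [196. 266.]
```

Request:
move_arm --motion '[{"x": 0.9, "y": -0.1, "z": 0, "yaw": 0}, {"x": 0.9, "y": -0.1, "z": 3, "yaw": 0}, {"x": 0.9, "y": -0.1, "z": 6, "yaw": 0}, {"x": 0.9, "y": -0.1, "z": 9, "yaw": 0}, {"x": 0.9, "y": -0.1, "z": 12, "yaw": 0}, {"x": 0.9, "y": -0.1, "z": 13.7, "yaw": 0}, {"x": 0.9, "y": -0.1, "z": 13.7, "yaw": 0}]'

```text
clock: 3.8
eef_pos: [0.517, -0.0053, 0.0929]
tool_rot: [0.991, 0.13, -0.002, -0.0]
ft_force: [-0.7, -0.1, -0.1]
grip_width: 0.0856
grasp_force: 0.0
```

Request:
move_arm --motion '[{"x": 0, "y": 0, "z": 0, "yaw": 0}, {"x": 0, "y": 0, "z": 0, "yaw": 0}, {"x": 0, "y": 0, "z": 0, "yaw": 0}, {"x": 0, "y": 0, "z": 0, "yaw": 0}, {"x": 0, "y": 0, "z": 0, "yaw": 0}, {"x": 0, "y": 0, "z": 0, "yaw": 0}, {"x": 0, "y": 0, "z": 0, "yaw": 0}, {"x": 0, "y": 0, "z": 0, "yaw": 0}]' --gripper -1

```text
clock: 4.8
eef_pos: [0.5186, -0.0051, 0.0951]
tool_rot: [0.991, 0.131, 0.001, 0.0]
ft_force: [-0.8, 0.3, 5.8]
grip_width: 0.0247
grasp_force: 58.7
```

Request:
move_arm --motion '[{"x": 0, "y": 0, "z": -2, "yaw": 0}, {"x": 0, "y": 0, "z": -5, "yaw": 0}, {"x": 0, "y": 0, "z": -8, "yaw": 0}, {"x": 0, "y": 0, "z": -11, "yaw": 0}, {"x": -0.3, "y": 2, "z": -12, "yaw": 0}, {"x": -0.8, "y": 5, "z": -12, "yaw": 0}, {"x": -1.3, "y": 8, "z": -12, "yaw": 0}, {"x": -1.8, "y": 11, "z": -12, "yaw": 0}, {"x": -2.3, "y": 14, "z": -12, "yaw": 0}, {"x": -2.7, "y": 17, "z": -12, "yaw": 0}, {"x": -3.2, "y": 20, "z": -12, "yaw": 0}, {"x": -3.7, "y": 23, "z": -12, "yaw": 0}, {"x": -4.2, "y": 26, "z": -12, "yaw": 0}, {"x": -4.7, "y": 29, "z": -12, "yaw": 0}, {"x": -5, "y": 31, "z": -12, "yaw": 0}, {"x": -5, "y": 31.2, "z": -12, "yaw": 0}, {"x": -5, "y": 31.2, "z": -12, "yaw": 0}, {"x": -5, "y": 31.2, "z": -12, "yaw": 0}]'

```text
clock: 7.05
eef_pos: [0.5504, -0.3183, 0.2142]
tool_rot: [0.991, 0.131, -0.0, -0.0]
ft_force: [0.1, 0.2, -2.3]
grip_width: 0.0249
grasp_force: 59.0
```

```bash
python3 - <<'E'
from h import *
im=bot.camera("wrist");o=bot.get_obs();print(o["clock"],o["eef_pos"],o["ft_force"],o["grip_width"])
for n in("raised_block","tapper"):
  for d in bot.cut_out("wrist",n)[:2]:
    m=d["mask"];r,c=np.nonzero(m);print(n,d["score"],d["centre"],m.sum(),r.min(),r.max(),c.min(),c.max(),ray("wrist",d["centre"],.094))
p=o["eef_pos"];print("foot pred",proj("wrist",[p[0],p[1],p[2]-.077]),"blk",proj("wrist",[.551,-.32,.093]))
cv2.imwrite("pics/w3.png",im)
E
```

```text
7.1 [ 0.55048276 -0.31839756  0.21440585] [-0.3659273  -0.14221919 -1.17411839] 0.02494098254346242
raised_block 0.71 [166.7, 246.9] 3430 130 206 202 303 [ 0.56427631 -0.31171311  0.094     ]
raised_block 0.47 [361.5, 390.3] 98 352 383 357 399 [ 0.40905725 -0.49906755  0.094     ]
tapper 0.64 [267.6, 252.8] 10349 177 354 216 287 [ 0.4764262  -0.34033544  0.094     ]
foot pred (np.float64(203.49471353553093), np.float64(250.04445889625134)) blk (np.float64(184.16836376815849), np.float64(252.41495184495543))
```

View pics/w3.png

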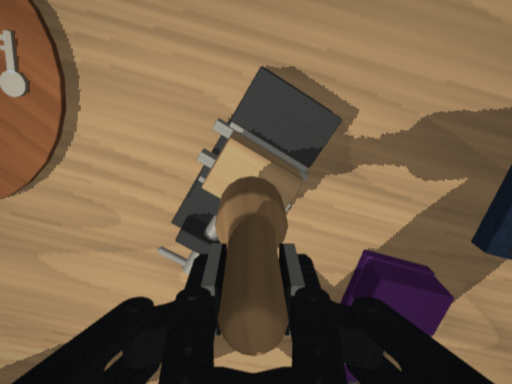

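The view shows the held tapper with its foot over the block. Three corners of the block's top show, at (col 235, row 137), (303, 180) and (202, 181), so its centre is at about (252, 181), which matches the prediction to 3 px. Next, pressing down.

Request:
move_arm --motion '[{"x": 0, "y": 0, "z": 1.5, "yaw": 0}, {"x": 0, "y": 0, "z": 3, "yaw": 0}, {"x": 0, "y": 0, "z": 3.6, "yaw": 0}, {"x": 0, "y": 0, "z": 4, "yaw": 0}, {"x": 0, "y": 0, "z": 4.4, "yaw": 0}, {"x": 0, "y": 0, "z": 4.8, "yaw": 0}, {"x": 0, "y": 0, "z": 5.2, "yaw": 0}, {"x": 0, "y": 0, "z": 5.5, "yaw": 0}, {"x": 0, "y": 0, "z": 5.5, "yaw": 0}]'

```text
clock: 8.32
eef_pos: [0.5507, -0.3195, 0.1606]
tool_rot: [0.991, 0.131, 0.001, 0.0]
ft_force: [-1.0, 0.8, 4.3]
grip_width: 0.0247
grasp_force: 59.6
```

Request:
move_arm --motion '[{"x": 0, "y": 0, "z": 0.2, "yaw": 0}, {"x": 0, "y": 0, "z": 0.4, "yaw": 0}, {"x": 0, "y": 0, "z": 0.5, "yaw": 0}, {"x": 0, "y": 0, "z": 0.6, "yaw": 0}, {"x": 0, "y": 0, "z": 0.6, "yaw": 0}]'

```text
clock: 8.95
eef_pos: [0.5509, -0.3196, 0.1551]
tool_rot: [0.991, 0.131, 0.001, 0.001]
ft_force: [-2.8, 2.1, 8.7]
grip_width: 0.0249
grasp_force: 60.1
```

Request:
move_arm --motion '[{"x": 0, "y": 0, "z": 0.2, "yaw": 0}, {"x": 0, "y": 0, "z": 0.3, "yaw": 0}, {"x": 0, "y": 0, "z": 0.4, "yaw": 0}, {"x": 0, "y": 0, "z": 0.4, "yaw": 0}]'

```text
clock: 9.45
eef_pos: [0.5513, -0.3195, 0.155]
tool_rot: [0.991, 0.131, 0.002, 0.002]
ft_force: [-6.6, 5.4, 22.5]
grip_width: 0.0248
grasp_force: 61.8
```

The TCP stopped at 0.155 m while the force rose to 22 N. That puts the foot at 78 mm, so the block is home. Lift and return.

Request:
move_arm --motion '[{"x": 0, "y": 0, "z": -1.5, "yaw": 0}, {"x": 0, "y": 0, "z": -4, "yaw": 0}, {"x": 0, "y": 0, "z": -6.5, "yaw": 0}, {"x": 0.3, "y": -2, "z": -6.5, "yaw": 0}, {"x": 0.8, "y": -5, "z": -6.5, "yaw": 0}, {"x": 1.3, "y": -8, "z": -6.5, "yaw": 0}, {"x": 1.8, "y": -11, "z": -6.5, "yaw": 0}, {"x": 2.3, "y": -14, "z": -6.5, "yaw": 0}, {"x": 2.7, "y": -17, "z": -6.5, "yaw": 0}, {"x": 3.2, "y": -20, "z": -6.5, "yaw": 0}, {"x": 3.7, "y": -23, "z": -6.5, "yaw": 0}, {"x": 4.2, "y": -26, "z": -6.5, "yaw": 0}, {"x": 4.7, "y": -29, "z": -6.5, "yaw": 0}, {"x": 5, "y": -31, "z": -6.5, "yaw": 0}, {"x": 5, "y": -31.2, "z": -6.5, "yaw": 0}, {"x": 5, "y": -31.2, "z": -6.5, "yaw": 0}]'

```text
clock: 11.45
eef_pos: [0.5181, -0.0055, 0.214]
tool_rot: [0.991, 0.131, -0.0, 0.0]
ft_force: [0.8, -0.6, -2.6]
grip_width: 0.0249
grasp_force: 59.1
```

```bash
python3 - <<'E'
from h import *
im=[bot.camera(c) for c in("scene","wrist")];o=bot.get_obs();print(o["clock"],o["eef_pos"],o["ft_force"],o["grip_width"])
s=im[0];cv2.imwrite("pics/chk.png",np.hstack([cv2.resize(s[155:215,132:212],(400,300),interpolation=2),cv2.resize(im[1],(400,300))]))
E
```

```text
11.55 [ 0.51812615 -0.00593081  0.21409436] [-0.37958165 -0.4564328  -1.34820975] 0.024621411729311374
```

View pics/chk.png

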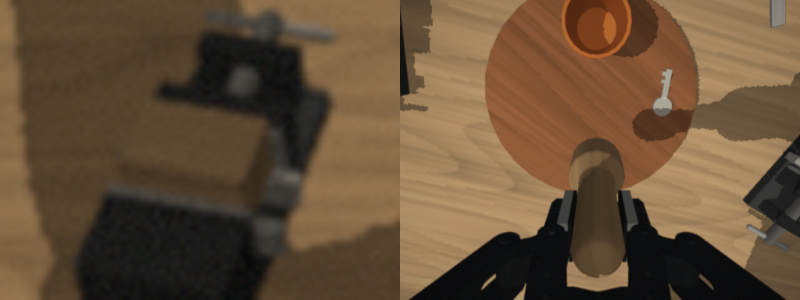

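The left crop shows the block down: its front face is as short as on the seated block. The right view shows the tapper held over its free spot. Lower it gently.

Request:
move_arm --motion '[{"x": 0, "y": 0, "z": 2, "yaw": 0}, {"x": 0, "y": 0, "z": 5, "yaw": 0}, {"x": 0, "y": 0, "z": 8, "yaw": 0}, {"x": 0, "y": 0, "z": 10, "yaw": 0}, {"x": 0, "y": 0, "z": 11, "yaw": 0}, {"x": 0, "y": 0, "z": 11.5, "yaw": 0}, {"x": 0, "y": 0, "z": 11.8, "yaw": 0}, {"x": 0, "y": 0, "z": 12, "yaw": 0}, {"x": 0, "y": 0, "z": 12, "yaw": 0}, {"x": 0, "y": 0, "z": 12, "yaw": 0}]'

```text
clock: 12.8
eef_pos: [0.5186, -0.0051, 0.0951]
tool_rot: [0.991, 0.131, 0.001, 0.0]
ft_force: [0.3, -0.3, 2.7]
grip_width: 0.0249
grasp_force: 59.3
```

Foot is on the tray, at the same pose as at the grasp. Release and rise.

Request:
move_arm --motion '[{"x": 0, "y": 0, "z": 0, "yaw": 0}, {"x": 0, "y": 0, "z": 0, "yaw": 0}, {"x": 0, "y": 0, "z": 0, "yaw": 0}, {"x": 0, "y": 0, "z": 0, "yaw": 0}, {"x": 0, "y": 0, "z": 0, "yaw": 0}, {"x": 0, "y": 0, "z": 0, "yaw": 0}, {"x": 0, "y": 0, "z": 0, "yaw": 0}, {"x": 0, "y": 0, "z": 0, "yaw": 0}, {"x": 0, "y": 0, "z": -2, "yaw": 0}, {"x": 0, "y": 0, "z": -5, "yaw": 0}, {"x": 0, "y": 0, "z": -9, "yaw": 0}, {"x": 0, "y": 0, "z": -13, "yaw": 0}, {"x": 0, "y": 0, "z": -15, "yaw": 0}, {"x": 0, "y": 0, "z": -15, "yaw": 0}]' --gripper 1

```text
clock: 14.55
eef_pos: [0.5191, -0.0051, 0.2461]
tool_rot: [0.991, 0.131, 0.002, 0.0]
ft_force: [0.8, -0.0, -0.1]
grip_width: 0.085
grasp_force: 0.0
```

```bash
python3 - <<'E'
from h import *
im=[bot.camera(c) for c in("scene","wrist")];o=bot.get_obs();print(o["clock"],o["eef_pos"],o["grip_width"])
cv2.imwrite("pics/end.png",np.hstack([cv2.resize(im[0][130:235,120:260],(400,300),interpolation=2),cv2.resize(im[1],(400,300))]))
E
```

```text
14.65 [ 0.51757161 -0.00511888  0.24347068] 0.08532161500090525
```

View pics/end.png

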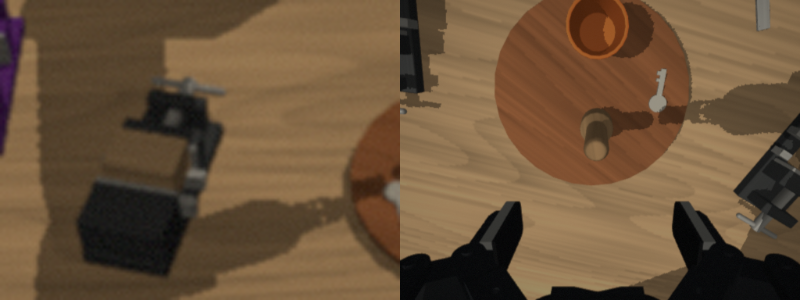

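The tapper stands upright on the tray, at about (597, 135) in the right half. The block is low in its vise, and the gripper is clear.

```bash
python3 -c "
from workcell import bot
print(bot.job_done())"
```

```text
the job is handed in; nothing more can be done
None
```

I pressed the raised block down onto its bars with the tapper, stood the tapper upright back on the tray, and handed the job in at about 15 s; the hand-in gave no verdict.

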